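# Fold the ratchet reading stand flat for packing

## Task

The office is being packed up: fold the wooden reading stand flat. With the fingers only, press the green ratchet paddle down all the way to its stop so that the pawl is free of the teeth and stays free, then push the board down past its teeth until it lies fully flat, and take the hand away. Do not lift the stand or push it across the desk, do not force the board against the engaged pawl, and leave everything else on the desk where it is.

Things in the scene. Friction and masses are not known exactly. Their poses are not given: they have to be found in the camera images.
- stand: Ratchet reading stand, loose on the desk: dark steel base plate 250 mm (x) by 285 mm (y), its top 14 mm above the desk, about 4.6 kg in all on rubber feet. Origin on the desk under the middle of the wooden board's span; x points from the board's hinge edge to its free edge (away from the robot at yaw 0), y to the left, z up. The hinge edge is near the robot at yaw 0; the green pawl is on the -y side.
- board (a joint): Angle of the wooden board (the stand's arm) above flat, rad: 0 = flat, at its stop (top face 56 mm above the desk); starts near 0.9, upper stop 1.0. Stiff hinge: the board stays where it is left; with the pawl free about 4 N at the yellow strip pushes it down. With the pawl engaged it has up to 0.13 rad of play, then a tooth stops it, yielding a few hundredths more above 25 N.
- board_hinge (a point): Point on the board's hinge axis, at mid-width; 50 mm above the desk and 90 mm towards -x from the stand's origin. The axis runs along the stand's y.
- board_push (a point): Middle of the yellow strip on the board's top face, a good place to push. The board is 236 mm wide (y), 12 mm thick and reaches 210 mm from the hinge axis; this point lies 187 mm from the axis, in mid-width, on the face 6 mm above the plane through the axis, so pushing must follow an arc about the hinge, down and towards the free edge. At its hinge edge the board has a small ledge.
- pawl (a joint): Angle of the green see-saw pawl, rad: 0 = engaged (its tip stands between the steel teeth of the toothed sector on the board's -y side), 0.30 = released, at its stop. It turns on a stiff friction pivot about a level axis along the stand's y, has no spring, and stays where it is left. Pressing the paddle takes about 4 N all the way; the force rises sharply at the stop.
- paddle_top (a point): Middle of the top of the green ribbed press paddle of the pawl, 46 mm (x) by 54 mm (y), about 122 mm above the desk when engaged, 183 mm to the -y side of the stand's origin and 40 mm towards +x. It is pressed straight down, about 16 mm to the stop. Pawl pivot 55 mm towards -x from here. The propped board's side edge is 38 mm inboard (+y) of the paddle's inboard edge.
- pencup: Black pen cup, 72 mm wide, 95 mm high with pens up to 150 mm; origin under its middle. Leave alone.
- stapler: Red and black stapler 150 x 36 x 50 mm; origin under its middle. Leave alone.
- gluestick: White glue stick standing, 28 mm wide, 85 mm high; origin under its middle. Leave alone.
- mug: Blue mug, 80 mm wide, 92 mm high; origin under its middle. Leave alone.
- tape: Amber roll of packing tape lying flat, 108 mm wide, 48 mm high; origin under its middle. Leave alone.
- book_green: Green book lying flat, 220 x 155 x 32 mm; origin under its middle. Leave alone.
- book_red: Dark red book, 200 x 135 x 26 mm, on the green book; origin under its middle. Leave alone.
- punch: Hole punch with a blue lever, 120 x 100 x 70 mm; origin under its middle. Leave alone.

How it is judged:
By the outcome, as a careful person would: the job done as asked, in the order asked, and still so for the second after the job is handed in, with the robot touching nothing.
It also fails if it takes over 48 s, if anything falls off the work surface, if the arm or the gripper's body presses on something with over 40 N, if the wrist force passes 120 N, or if a joint passes its speed limit or range.

## Robot

A 6-joint arm with a two-finger parallel gripper is mounted at the origin on the work surface. World frame = base frame: x ahead of the robot, y to its left, z up, the work surface at z = 0. Lengths are in m, angles in rad, forces in N, time in s.
With the tool pointing down it reaches from about 0.325 to 0.925 m from the base axis. Payload 3.1 kg.
Tool frame: the origin (TCP) lies at the very end of the fingers, on their centre line; the grasp point (between the pads) lies 19 mm behind it; y points along the fingers, x is the direction in which the jaws open and shut, and the axes are right-handed (so a half turn about y gives the same grasp; the last joint's range is limited). The gripper opens to 85 mm and grips with 20 to 120 N. Pads are 22 mm wide; open, the fingers measure 114 mm over their backs; the gripper's body (76 mm by 85 mm) begins 54 mm behind the grasp point. The pads swing forward as they close: fully open they stand 13 mm farther back than shut.
Start: joints at [-1.385, 0.217, 1.613, -0, 1.311, -0.112], TCP at [0.183, -0.597, 0.231] pointing down, gripper open.
Joint ranges: [-2.75, 2.75], [-0.78, 2.1], [0.31, 2.55], [-1.13, 4.27], [0.13, 2.63], [-2.58, 2.58]. Speed limits (rad/s): [2.79, 2.79, 3.14, 3.14, 3.14, 3.14].

## Interface

Orientations are given as a unit quaternion [x, y, z, w].
In Python, from plant import sensors, cams, ticket, spotter gives the robot as it stands. The module is installed in compiled form; this text tells all that it offers.
- The arm moves only by the shell command python3 -m jog 'ROWS'. ROWS is JSON, a list of rows, each an object of numbers: "dx", "dy", "dz": the shift along the tool's x, y, z in mm; "twist": the turn about the tool's y in rad; "jaw": the opening, from -1 (shut) to 1 (fully open), so that 0 is half open. A call has 1 to 20 rows; each row shifts and turns the commanded pose from where the row before left it, along the tool's axes as they then stand; what a row does not reach is not made up. A row lasts 1/12 s, in which the tool goes at most 41.7 mm and 7.16 degrees, less where a joint would pass 70% of its speed; a pose out of reach is approached as far as the arm can. A call with a gripper value outside its range is refused whole. The fingers move at their own pace and stop on an object; the grip force is fixed at half the most. Time passes only in rows, so rows that do not move let the fingers close. It gives the time, the measured TCP pose, the force and the opening at its end, in the units of the state.
- sensors.read_state(): the state, without advancing time (a new reading comes with each control period).
- cams.capture(name): name is "scene" or "top" or "wrist"; returns a dict with "color" (480x640x3 uint8, red, green, blue), "fx", "fy", "cx", "cy" (pixels), "xyz" and "rotation" of the camera in the world. Camera axes: x right, y down, z forward; pixel columns grow to the right and rows downward; lengths in m; the calibration is good to about 2 mm. A picture is of the moment at which its call begins. There is no depth.
- ticket.finish_job(): hands the job in, once; it reports no verdict.
Trained networks look in a picture, given as the dict that the camera call returned (one of the last four; its "shot" number tells which), for a name from the list of things; names that differ only in an ending like _2 or _b are one class to them, and where a whole thing is asked for, a point or a joint stands for the part that bears it (a point fixed in the world has none). Each returns a list of dicts, best first, with "score" (0 to 1); they miss things now and then, are a little off and sometimes report something else, mostly with a low value. They report only what shows in the picture. A call takes as long as a camera call.
- spotter.look_for(picture, thing): "position" ([x, y, z] in m, in world coordinates, good to about 4 mm: the middle of the surface that is visible of it).
- spotter.masks_of(picture, thing): "region" (480x640 bool, what is visible of it).
The state is a dict: "clock": time; "joints": joint angles; "joint_velocities": joint speeds; "joint_torque": joint torques, N m; "tool_pos": TCP position; "tool_rot": TCP orientation; "wrist_force": force on the tool from outside, world axes, zero at the start; "torque": the same for the moment, N m; "opening": finger opening in m.
Only numpy, scipy, OpenCV 4.12 (cv2) and the standard library are available. Lean on these libraries where they do the work, as an engineer would, in place of code of your own. Each camera call takes 0.05 s, during which the arm holds its last target. There are 200 camera calls.

## Working session

There is one attempt and no reset: what is moved stays moved. The work goes in short steps, Python scripts to look and compute and a shell command to move; the robot and the scene stay as the last step left them, time stands still between calls to the robot, and variables do not carry over. Pictures are saved under pics/ and viewed, about 8 in all and at most 12, crops included, and the job is handed in when it is done.

```bash
mkdir -p pics
cat > h.py <<'E'
import numpy as np, cv2
from plant import sensors, cams, ticket, spotter
from scipy.spatial.transform import Rotation as R
def save(p,n): cv2.imwrite(f'pics/{n}.png',p['color'][:,:,::-1])
def st():
    s=sensors.read_state(); print(round(s['clock'],2),'tcp',np.round(s['tool_pos'],4),'F',np.round(s['wrist_force'],1),'op',round(s['opening'],4)); print(np.round(R.from_quat(s['tool_rot']).as_matrix(),3).tolist()); return s
def proj(p,X):
    M=np.array(p['rotation'])
    M=M if M.shape==(3,3) else R.from_quat(M).as_matrix()
    c=(np.asarray(X)-p['xyz'])@M; return np.round([p['fx']*c[0]/c[2]+p['cx'],p['fy']*c[1]/c[2]+p['cy']],1)
E
python3 - <<'E'
from h import *
st()
ims=[]
for c in('scene','top'):
    p=cams.capture(c); ims.append(p['color'])
    print(c,np.round(p['xyz'],3))
    for t in('stand','board','board_hinge','board_push','pawl','paddle_top'):
        print(t,[(np.round(d['position'],3).tolist(),round(d['score'],2)) for d in spotter.look_for(p,t)[:2]])
    save(p,c+'0')
cv2.imwrite('pics/both.png',cv2.resize(np.hstack(ims)[:,:,::-1],(800,300)))
E
```

```text
0.0 tcp [ 0.1833 -0.5967  0.23  ] F [-0.3  0.  -0.3] op 0.0851
[[0.293, -0.0, 0.956], [-0.956, 0.002, 0.293], [-0.002, -1.0, 0.0]]
scene [ 1.366 -0.105  1.315]
stand [([0.505, 0.093, 0.013], 0.72)]
board [([0.452, 0.085, 0.113], 0.56)]
board_hinge [([0.456, 0.084, 0.115], 0.83), ([0.592, -0.431, 0.057], 0.57)]
board_push [([0.45, 0.082, 0.117], 0.62)]
pawl [([0.571, -0.041, 0.125], 0.95)]
paddle_top [([0.57, -0.042, 0.126], 0.93), ([0.491, 0.309, 0.041], 0.3)]
top [0.387 0.015 1.49 ]
stand [([0.48, 0.088, 0.099], 0.96)]
board [([0.45, 0.104, 0.133], 0.85)]
board_hinge [([0.453, 0.101, 0.135], 0.64)]
board_push [([0.452, 0.097, 0.131], 0.59)]
pawl [([0.561, -0.042, 0.126], 0.66), ([0.35, 0.27, 0.042], 0.32)]
paddle_top [([0.558, -0.038, 0.12], 0.78), ([0.448, 0.097, 0.134], 0.43)]
```

View pics/scene0.png

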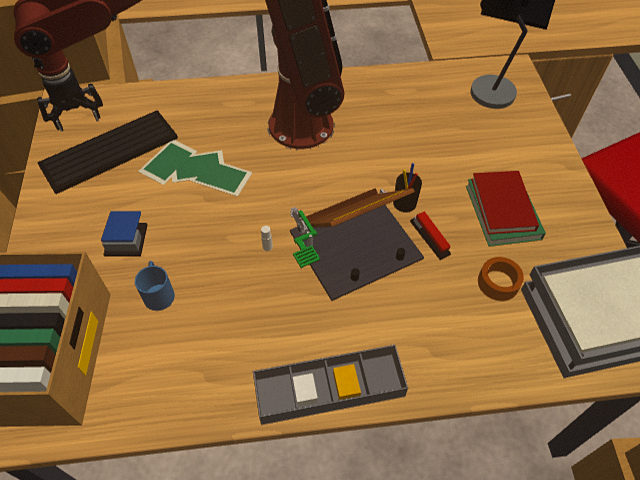

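View pics/top0.png

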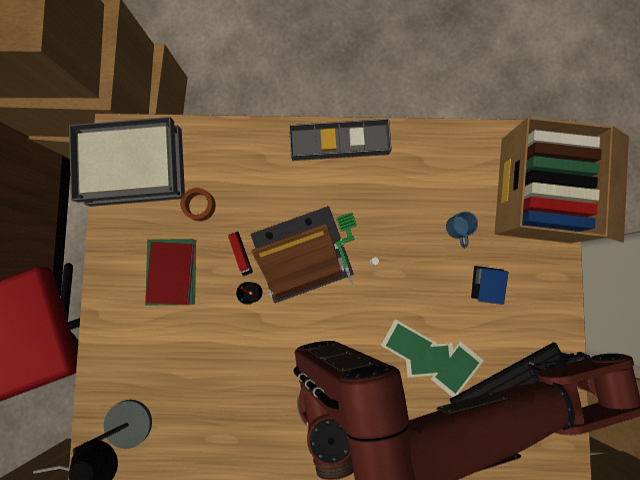

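The scene view shows the stand at about (360,245), with the green paddle at (306,257). In the top view the paddle is at (347,220), the yellow strip runs from (262,252) to (327,230), and the yaw is about 0.3. The tool axes nearly match the stand's axes already. Next I'll fit the pose from the coloured parts.

```bash
cat > fit.py <<'E'
from h import *
from scipy.optimize import least_squares
def feats(p):
    hsv=cv2.cvtColor(p['color'],cv2.COLOR_RGB2HSV)
    pm=max(spotter.masks_of(p,'paddle_top'),key=lambda d:d['score'])['region']
    return hsv,pm
def stand2w(q,X):
    c,s=np.cos(q[2]),np.sin(q[2]); return np.array([q[0]+c*X[0]-s*X[1],q[1]+s*X[0]+c*X[1],X[2]])
def board(q,th,r,y,h=.006): return stand2w(q,[-.09+r*np.cos(th)-h*np.sin(th),y,.05+r*np.sin(th)+h*np.cos(th)])
E
python3 - <<'E'
from fit import *
p=cams.capture('top'); hsv,pm=feats(p)
H,S,V=hsv[...,0],hsv[...,1],hsv[...,2]
g=(H>45)&(H<75)&(S>120); g[:,:320]=0; g[:,370:]=0
n,l,s,c=cv2.connectedComponentsWithStats(g.astype(np.uint8)); print([(s[i].tolist(),c[i].round(1).tolist()) for i in range(1,n) if s[i][4]>20])
y=(H>20)&(H<32)&(S>150); sub=np.zeros_like(y); sub[222:262,255:335]=1; y&=sub
ys,xs=np.nonzero(y); rect=cv2.minAreaRect(np.c_[xs,ys].astype(np.float32)); print('strip',y.sum(),rect, cv2.boxPoints(rect).round(1).tolist())
# paddle = upper green blob rows<231
gy,gx=np.nonzero(g); k=(gy<230)&(gx>334); print('paddle rect',cv2.minAreaRect(np.c_[gx[k],gy[k]].astype(np.float32)))
big=cv2.resize(p['color'][190:310,230:390],None,fx=5,fy=5,interpolation=cv2.INTER_CUBIC); cv2.imwrite('pics/crop.png',big[:,:,::-1])
E
```

```text
[([336, 213, 21, 54, 411], [345.4, 231.2])]
strip 195 ((291.01629638671875, 243.9341278076172), (3.3495595455169678, 67.06645965576172), 70.20112609863281) [[258.8999938964844, 253.6999969482422], [322.0, 231.0], [323.1000061035156, 234.1999969482422], [260.0, 256.8999938964844]]
paddle rect ((346.29998779296875, 221.89999389648438), (15.17893123626709, 17.076295852661133), 71.56504821777344)
```

View pics/crop.png

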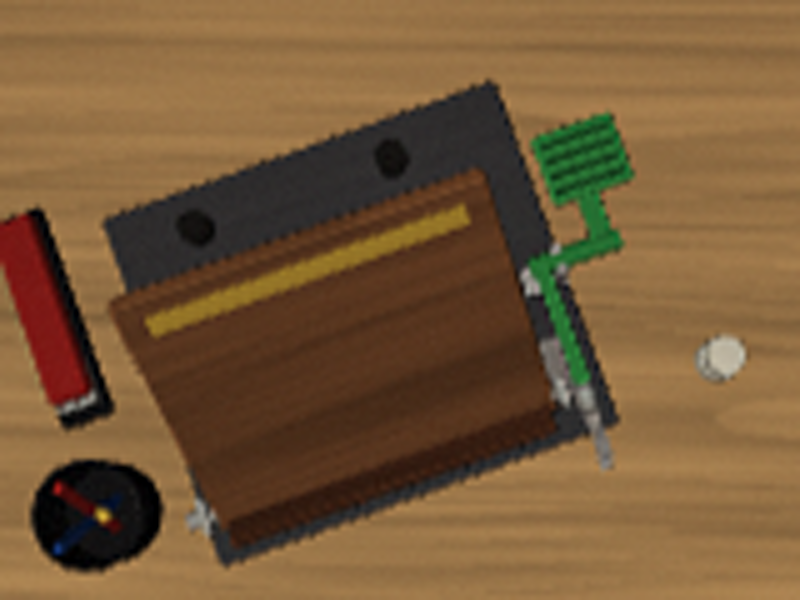

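The crop shows the paddle centre at (583,158), the strip ends at (150,327) and (468,214), and the base corners at (107,220), (493,84), (615,425) and (225,563).

Run:
```python
from fit import *
p=cams.capture('top')
cr=lambda x,y:np.array([230+x/5,190+y/5])
def res(v):
    q,th,bx,by,w=v[:3],v[3],v[4],v[5],v[6]
    e=[proj(p,stand2w(q,[.04,-.183,.122]))-cr(583,158),
       proj(p,board(q,th,.187,w))-cr(150,327),proj(p,board(q,th,.187,-w))-cr(468,214)]
    for (sx,sy),c in zip([(1,1),(1,-1),(-1,-1),(-1,1)],[(107,220),(493,84),(615,425),(225,563)]):
        e.append(proj(p,stand2w(q,[bx+sx*.125,by+sy*.1425,.014]))-cr(*c))
    return np.concatenate(e)
r=least_squares(res,[.47,.12,.32,.9,0.01,0,.1],diff_step=1e-3)
print(r.x.round(4),r.fun.round(1)); q,th=r.x[:3],r.x[3]; np.save('q.npy',r.x[:4])
P=stand2w(q,[.04,-.183,.122]); B=board(q,th,.187,0); print('paddle',P.round(4),'strip',B.round(4))
s=st(); Rm=R.from_quat(s['tool_rot']).as_matrix()
print('paddle delta in tool mm',((P-s['tool_pos'])@Rm*1000).round(1),'yaw tool',np.arctan2(Rm[1,2],Rm[0,2]))
```

```text
[0.4781 0.1065 0.3253 0.9325 0.0099 0.     0.1042] [ 3.4  2.2  1.2  1.5  4.9  2.7 -2.6 -3.4 -0.1 -1.4 -1.9  0.2 -4.8 -1.4]
paddle [ 0.5745 -0.0541  0.122 ] strip [0.4938 0.1118 0.2038]
0.85 tcp [ 0.1834 -0.5975  0.2313] F [ 0.9  0.6 -0.2] op 0.0855
[[0.293, 0.0, 0.956], [-0.956, -0.0, 0.293], [0.0, -1.0, 0.0]]
paddle delta in tool mm [-404.8  109.3  533.3] yaw tool 0.29777430956208256
```

```bash
sed -i 's/return np.round(\[\(.*\)\],1)/return np.array([\1])/' h.py
python3 - <<'E'
from fit import *
p=cams.capture('top')
cr=lambda x,y:np.array([230+x/5,190+y/5])
def res(v):
    q,th,bx,by,w=v[:3],v[3],v[4],v[5],v[6]
    e=[proj(p,stand2w(q,[.04,-.183,.122]))-cr(583,158),
       proj(p,board(q,th,.187,w))-cr(150,327),proj(p,board(q,th,.187,-w))-cr(468,214)]
    for (sx,sy),c in zip([(1,1),(1,-1),(-1,-1),(-1,1)],[(107,220),(493,84),(615,425),(225,563)]):
        e.append(proj(p,stand2w(q,[bx+sx*.125,by+sy*.1425,.014]))-cr(*c))
    return np.concatenate(e)
r=least_squares(res,[.47,.12,.32,.9,0.01,0,.1])
print(r.x.round(4),r.fun.round(1)); q,th=r.x[:3],r.x[3]; np.save('q.npy',r.x[:4])
P=stand2w(q,[.04,-.183,.122]); B=board(q,th,.187,0); print('paddle',P.round(4),'strip',B.round(4))
s=st(); Rm=R.from_quat(s['tool_rot']).as_matrix()
print('paddle delta in tool mm',((P-s['tool_pos'])@Rm*1000).round(1))
E
```

```text
[ 0.4797  0.1139  0.3578  0.8974 -0.0016 -0.0125  0.0999] [ 0.1 -0.  -0.  -0.  -0.   0.1 -1.  -0.3  0.7 -0.8  1.2  0.  -0.9  1. ]
paddle [ 0.5812 -0.0435  0.122 ] strip [0.5002 0.1215 0.1999]
0.9 tcp [ 0.1834 -0.5975  0.2313] F [-0.1  0.5  0.3] op 0.0859
[[0.293, -0.0, 0.956], [-0.956, -0.0, 0.293], [-0.0, -1.0, -0.0]]
paddle delta in tool mm [-412.8  109.3  542.8]
```

```bash
python3 -m jog '[{"dx":-20,"dz":27,"jaw":-1},{"dx":-20,"dz":27,"jaw":-1},{"dx":-20,"dz":27,"jaw":-1},{"dx":-20,"dz":27,"jaw":-1},{"dx":-20,"dz":27,"jaw":-1},{"dx":-20,"dz":27,"jaw":-1},{"dx":-20,"dz":27,"jaw":-1},{"dx":-20,"dz":27,"jaw":-1},{"dx":-20,"dz":27,"jaw":-1},{"dx":-20,"dz":27,"jaw":-1},{"dx":-20,"dz":27,"jaw":-1},{"dx":-20,"dz":27,"jaw":-1},{"dx":-20,"dz":27,"jaw":-1},{"dx":-20,"dz":27,"jaw":-1},{"dx":-20,"dz":27,"jaw":-1},{"dx":-20,"dz":27,"jaw":-1},{"dx":-20,"dz":27,"jaw":-1},{"dx":-20,"dz":27,"jaw":-1},{"dx":-20,"dz":27,"jaw":-1},{"twist":-0.06,"jaw":-1}]'
python3 - <<'E'
from fit import *
s=st(); q=np.load('q.npy')[:3]; P=stand2w(q,[.04,-.183,.122]); Rm=R.from_quat(s['tool_rot']).as_matrix()
print('delta',((P-s['tool_pos'])@Rm*1000).round(1))
ims=[]
for c in('scene','wrist'):
    p=cams.capture(c); print(c,'proj paddle',proj(p,P).round(1),[np.round(d['position'],3).tolist()+[d['score']] for d in spotter.look_for(p,'paddle_top')[:1]])
    pc=proj(p,P)
    im=p['color'][:,:,::-1].copy()
    if c=='scene':
        im=cv2.resize(im[190:310,230:390],(400,300),interpolation=cv2.INTER_CUBIC); o=((pc-[230,190])*2.5)
    else: im=cv2.resize(im,(400,300)); o=pc*.625
    for yy in(-.027,.027):
      for xx in(-.023,.023):
        u=proj(p,stand2w(q,[.04+xx,-.183+yy,.122])); u=(u-[230,190])*2.5 if c=='scene' else u*.625
        cv2.circle(im,tuple(int(a) for a in u),2,(0,0,255),-1)
    ims.append(im)
cv2.imwrite('pics/v3.png',np.hstack(ims))
E
```

```text
0.9 tcp [ 0.1834 -0.5975  0.2313] F [-0.1  0.5  0.3] op 0.0859
[[0.293, -0.0, 0.956], [-0.956, -0.0, 0.293], [-0.0, -1.0, -0.0]]
delta [-412.8  109.3  542.8]
scene proj paddle [304.3 255.5] [[0.567, -0.044, 0.122, 0.63]]
wrist proj paddle [-1298.2 -1768.7] []schema error: expected keys dx, dy, dz, twist, jaw
```

View pics/v3.png

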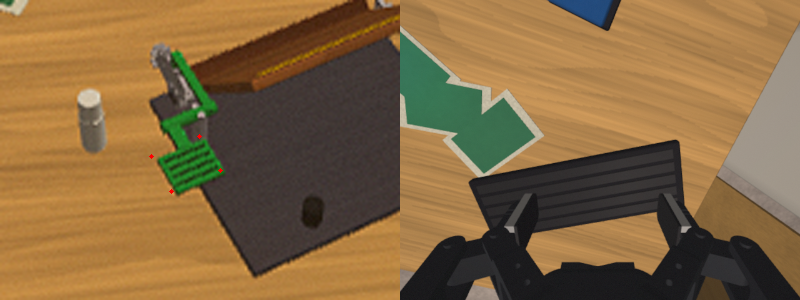

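The move was refused because every row needs all five keys. In the scene crop the projected paddle corners lie within a few mm of the real paddle, centred at about (190,166).

```bash
python3 -m jog '[{"dx":-20,"dy":0,"dz":27,"twist":0,"jaw":-1},{"dx":-20,"dy":0,"dz":27,"twist":0,"jaw":-1},{"dx":-20,"dy":0,"dz":27,"twist":0,"jaw":-1},{"dx":-20,"dy":0,"dz":27,"twist":0,"jaw":-1},{"dx":-20,"dy":0,"dz":27,"twist":0,"jaw":-1},{"dx":-20,"dy":0,"dz":27,"twist":0,"jaw":-1},{"dx":-20,"dy":0,"dz":27,"twist":0,"jaw":-1},{"dx":-20,"dy":0,"dz":27,"twist":0,"jaw":-1},{"dx":-20,"dy":0,"dz":27,"twist":0,"jaw":-1},{"dx":-20,"dy":0,"dz":27,"twist":0,"jaw":-1},{"dx":-20,"dy":0,"dz":27,"twist":0,"jaw":-1},{"dx":-20,"dy":0,"dz":27,"twist":0,"jaw":-1},{"dx":-20,"dy":0,"dz":27,"twist":0,"jaw":-1},{"dx":-20,"dy":0,"dz":27,"twist":0,"jaw":-1},{"dx":-20,"dy":0,"dz":27,"twist":0,"jaw":-1},{"dx":-20,"dy":0,"dz":27,"twist":0,"jaw":-1},{"dx":-20,"dy":0,"dz":27,"twist":0,"jaw":-1},{"dx":-20,"dy":0,"dz":27,"twist":0,"jaw":-1},{"dx":-20,"dy":0,"dz":27,"twist":0,"jaw":-1},{"dx":-20,"dy":0,"dz":27,"twist":-0.04,"jaw":-1}]'
cat > look.py <<'E'
from fit import *
import sys
def look(name,cs):
    s=st(); q=np.load('q.npy')[:3]; P=stand2w(q,[.04,-.183,.122]); Rm=R.from_quat(s['tool_rot']).as_matrix()
    print('delta paddle',((P-s['tool_pos'])@Rm*1000).round(1))
    ims=[]
    for c in cs:
        p=cams.capture(c); print(c,[np.round(d['position'],3).tolist()+[round(d['score'],2)] for d in spotter.look_for(p,'paddle_top')[:1]])
        im=p['color'][:,:,::-1].copy(); u=proj(p,P); print('proj',u.round(1))
        x,y,w,h={'scene':(230,160,200,150),'top':(230,180,160,120),'wrist':(0,0,640,480)}[c]
        ims.append(cv2.resize(im[y:y+h,x:x+w],(400,300),interpolation=cv2.INTER_CUBIC))
    cv2.imwrite(f'pics/{name}.png',np.hstack(ims))
look(sys.argv[1],sys.argv[2:])
E
python3 look.py v4 scene wrist
```

```text
clock: 2.77
tool_pos: [0.5831, -0.0551, 0.2315]
tool_rot: [-0.577, 0.408, -0.409, 0.577]
wrist_force: [0.8, 0.4, 0.4]
opening: 0.0001
2.77 tcp [ 0.5831 -0.0551  0.2315] F [0.8 0.4 0.4] op 0.0001
[[0.332, 0.0, 0.943], [-0.943, -0.0, 0.332], [0.0, -1.0, 0.0]]
delta paddle [-11.6 109.5   2. ]
scene [[0.573, -0.043, 0.127, 0.88]]
proj [304.3 255.5]
wrist [[0.571, -0.04, 0.125, 0.82]]
proj [302.6 239. ]
```

View pics/v4.png

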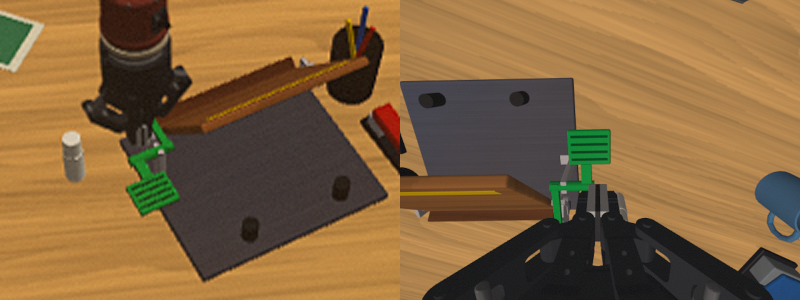

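The paddle shows in the wrist view at about (301,235) full-scale, against a predicted (303,239), and the tool is square to the stand. I'll press 10 mm outboard of the paddle's centre so the knuckles clear the board.

```bash
python3 -m jog '[{"dx":-2,"dy":24,"dz":6,"twist":0,"jaw":-1},{"dx":0,"dy":24,"dz":0,"twist":0,"jaw":-1},{"dx":0,"dy":24,"dz":0,"twist":0,"jaw":-1},{"dx":0,"dy":20,"dz":0,"twist":0,"jaw":-1},{"dx":0,"dy":8,"dz":0,"twist":0,"jaw":-1},{"dx":0,"dy":4,"dz":0,"twist":0,"jaw":-1},{"dx":0,"dy":3,"dz":0,"twist":0,"jaw":-1},{"dx":0,"dy":3,"dz":0,"twist":0,"jaw":-1},{"dx":0,"dy":3,"dz":0,"twist":0,"jaw":-1},{"dx":0,"dy":0,"dz":0,"twist":0,"jaw":-1}]'; python3 look.py v5 scene wrist
```

```text
clock: 3.8
tool_pos: [0.5884, -0.0534, 0.1199]
tool_rot: [-0.577, 0.408, -0.41, 0.577]
wrist_force: [-1.5, -1.8, 3.1]
opening: 0.0003
3.8 tcp [ 0.5884 -0.0534  0.1199] F [-1.5 -1.8  3.1] op 0.0003
[[0.332, 0.003, 0.943], [-0.943, -0.001, 0.332], [0.002, -1.0, 0.002]]
delta paddle [-11.7  -2.1  -3.5]
scene [[0.596, -0.035, 0.12, 0.75]]
proj [304.3 255.5]
wrist [[0.591, -0.034, 0.12, 0.98]]
proj [290.  320.6]
```

View pics/v5.png

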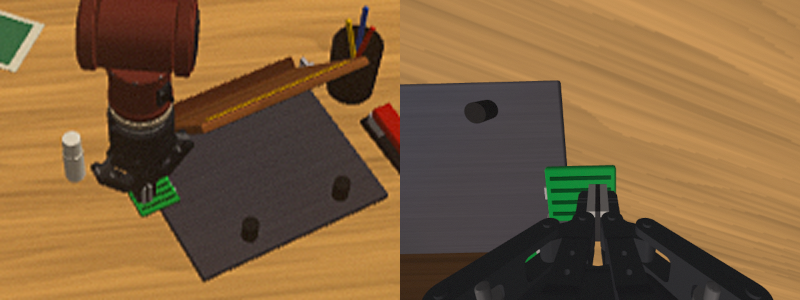

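The fingers are on the paddle, just outboard of its middle, clear of the board, and contact is at about 3–4 N. I'll press on.

```bash
python3 -m jog '[{"dx":0,"dy":3,"dz":0,"twist":0,"jaw":-1},{"dx":0,"dy":3,"dz":0,"twist":0,"jaw":-1},{"dx":0,"dy":3,"dz":0,"twist":0,"jaw":-1},{"dx":0,"dy":3,"dz":0,"twist":0,"jaw":-1},{"dx":0,"dy":0,"dz":0,"twist":0,"jaw":-1}]'; python3 -m jog '[{"dx":0,"dy":2,"dz":0,"twist":0,"jaw":-1},{"dx":0,"dy":0,"dz":0,"twist":0,"jaw":-1}]';python3 -m jog '[{"dx":0,"dy":2,"dz":0,"twist":0,"jaw":-1},{"dx":0,"dy":0,"dz":0,"twist":0,"jaw":-1}]'
```

```text
clock: 4.42
tool_pos: [0.5879, -0.0532, 0.1074]
tool_rot: [0.577, -0.408, 0.409, -0.577]
wrist_force: [-2.1, -2.8, 8.3]
opening: -0.0003
clock: 4.58
tool_pos: [0.5881, -0.0532, 0.107]
tool_rot: [0.577, -0.408, 0.409, -0.577]
wrist_force: [-4.5, -1.7, 15.6]
opening: 0.0002
clock: 4.75
tool_pos: [0.5882, -0.0532, 0.1066]
tool_rot: [0.577, -0.408, 0.409, -0.577]
wrist_force: [-7.6, -1.7, 22.8]
opening: 0.0001
```

The stop is reached: force climbs from 8 to 23 N with almost no further travel, at z≈0.107. I'll lift and check.

```bash
python3 -m jog '[{"dx":0,"dy":-10,"dz":0,"twist":0,"jaw":-1},{"dx":0,"dy":-25,"dz":0,"twist":0,"jaw":-1},{"dx":0,"dy":-35,"dz":0,"twist":0,"jaw":-1},{"dx":0,"dy":-35,"dz":0,"twist":0,"jaw":-1},{"dx":0,"dy":-35,"dz":-15,"twist":0,"jaw":-1},{"dx":0,"dy":-20,"dz":-30,"twist":0,"jaw":-1},{"dx":0,"dy":0,"dz":-30,"twist":0,"jaw":-1},{"dx":0,"dy":0,"dz":-30,"twist":0,"jaw":-1},{"dx":0,"dy":0,"dz":0,"twist":0,"jaw":-1}]'; python3 look.py v6 scene wrist
python3 - <<'E'
from fit import *
v=np.load('q.npy'); v[2]=.345; q=v[:3]; s=sensors.read_state(); Rm=R.from_quat(s['tool_rot']).as_matrix()
for th in (.9,.8,.7,.6,.5,.4,.3,.2,.1,0): print(th,((board(q,th,.187,0)-s['tool_pos'])@Rm*1000).round(1),board(q,th,.187,0).round(3))
E
```

```text
clock: 5.5
tool_pos: [0.4833, -0.0872, 0.2601]
tool_rot: [0.577, -0.411, 0.407, -0.576]
wrist_force: [-0.1, 0.1, -1.7]
opening: 0.0001
5.5 tcp [ 0.4833 -0.0872  0.2601] F [-0.1  0.1 -1.7] op 0.0001
[[0.33, -0.006, 0.944], [-0.944, 0.002, 0.33], [-0.004, -1.0, -0.005]]
delta paddle [ -8.4 137.6 107.5]
scene [[0.57, -0.044, 0.114, 0.79]]
proj [304.3 255.5]
wrist [[0.563, -0.043, 0.112, 0.68]]
proj [302.6  99. ]
0.9 [-192.5   61.5   79.8] [0.5   0.121 0.2  ]
0.8 [-192.5   73.4   94.2] [0.514 0.126 0.188]
0.7 [-192.6   86.7  107.4] [0.526 0.13  0.175]
0.6 [-192.7  101.2  119.2] [0.537 0.134 0.161]
0.5 [-192.7  116.8  129.5] [0.547 0.138 0.145]
0.4 [-192.8  133.4  138.2] [0.555 0.141 0.128]
0.3 [-192.8  150.7  145.1] [0.561 0.143 0.111]
0.2 [-192.8  168.7  150.4] [0.566 0.145 0.093]
0.1 [-192.8  187.1  153.7] [0.569 0.146 0.075]
0 [-192.8  205.7  155.3] [0.571 0.147 0.056]
```

View pics/v6.png

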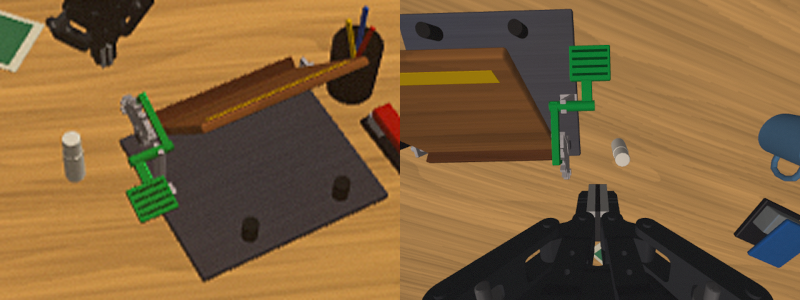

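The pawl has tipped and stays (paddle z is down from 0.126 to 0.113), and the stand hasn't moved. Now I'll go above the board and make first contact.

```bash
python3 -m jog '[{"dx":-32,"dy":0,"dz":9,"twist":0,"jaw":-1},{"dx":-32,"dy":0,"dz":9,"twist":0,"jaw":-1},{"dx":-32,"dy":0,"dz":9,"twist":0,"jaw":-1},{"dx":-32,"dy":0,"dz":9,"twist":0,"jaw":-1},{"dx":-32,"dy":0,"dz":9,"twist":0,"jaw":-1},{"dx":-32,"dy":0,"dz":9,"twist":0,"jaw":-1},{"dx":0,"dy":20,"dz":3,"twist":0,"jaw":-1},{"dx":0,"dy":20,"dz":4,"twist":0,"jaw":-1},{"dx":0,"dy":15,"dz":4,"twist":0,"jaw":-1},{"dx":0,"dy":6,"dz":4,"twist":0,"jaw":-1},{"dx":0,"dy":3,"dz":3,"twist":0,"jaw":-1},{"dx":0,"dy":3,"dz":3,"twist":0,"jaw":-1},{"dx":0,"dy":0,"dz":0,"twist":0,"jaw":-1}]'; python3 look.py v7 scene wrist
```

```text
clock: 6.78
tool_pos: [0.4952, 0.1187, 0.1949]
tool_rot: [0.577, -0.41, 0.408, -0.577]
wrist_force: [-1.7, -0.7, -0.1]
opening: 0.0004
6.78 tcp [0.4952 0.1187 0.1949] F [-1.7 -0.7 -0.1] op 0.0004
[[0.331, -0.002, 0.943], [-0.943, 0.0, 0.331], [-0.001, -1.0, -0.002]]
delta paddle [181.7  72.7  27.5]
scene [[0.568, -0.044, 0.115, 0.93]]
proj [304.3 255.5]
wrist [[0.571, -0.039, 0.11, 0.66]]
proj [588.2 218. ]
```

View pics/v7.png

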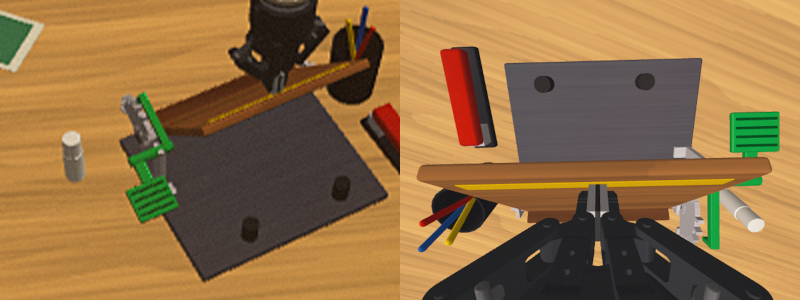

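The fingers are at the strip, in mid-width. Pushing along the arc.

```bash
python3 -m jog '[{"dx":0,"dy":4,"dz":4,"twist":0,"jaw":-1},{"dx":0,"dy":4,"dz":4,"twist":0,"jaw":-1},{"dx":0,"dy":4,"dz":4,"twist":0,"jaw":-1},{"dx":0,"dy":0,"dz":0,"twist":0,"jaw":-1}]'; python3 -m jog '[{"dx":0,"dy":5,"dz":5,"twist":0,"jaw":-1},{"dx":0,"dy":5,"dz":5,"twist":0,"jaw":-1},{"dx":0,"dy":7,"dz":6,"twist":0,"jaw":-1},{"dx":0,"dy":7,"dz":5,"twist":0,"jaw":-1},{"dx":0,"dy":0,"dz":0,"twist":0,"jaw":-1}]'; python3 -c "from h import *;st()"
```

```text
clock: 7.32
tool_pos: [0.5084, 0.1227, 0.1843]
tool_rot: [-0.576, 0.408, -0.41, 0.578]
wrist_force: [-0.3, 0.0, 0.3]
opening: -0.0001
clock: 7.73
tool_pos: [0.5275, 0.1297, 0.1589]
tool_rot: [-0.577, 0.409, -0.409, 0.577]
wrist_force: [0.1, 0.4, -0.1]
opening: 0.0002
7.73 tcp [0.5275 0.1297 0.1589] F [ 0.1  0.4 -0.1] op 0.0002
[[0.331, 0.001, 0.944], [-0.944, 0.0, 0.331], [0.0, -1.0, 0.001]]
```

```bash
python3 look.py v8 scene wrist
```

```text
7.73 tcp [0.5275 0.1297 0.1589] F [ 0.1  0.4 -0.1] op 0.0002
[[0.331, 0.001, 0.944], [-0.944, 0.0, 0.331], [0.0, -1.0, 0.001]]
delta paddle [181.2  36.9  -6.8]
scene [[0.565, -0.042, 0.112, 0.91]]
proj [304.3 255.5]
wrist [[0.56, -0.042, 0.115, 0.91]]
proj [623. 287.]
```

View pics/v8.png

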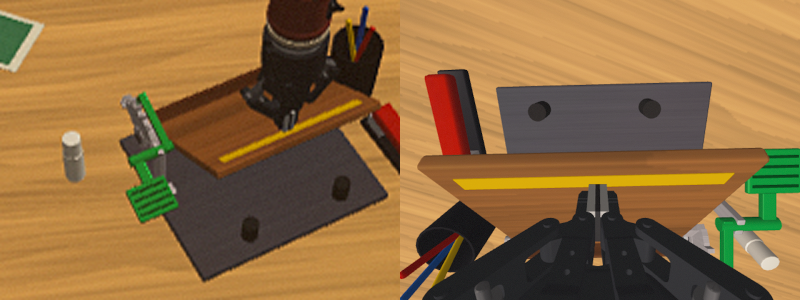

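The board is following, now at about 0.6 rad, and the paddle is still down. Continuing.

```bash
python3 -m jog '[{"dx":0,"dy":8,"dz":6,"twist":0,"jaw":-1},{"dx":0,"dy":8,"dz":6,"twist":0,"jaw":-1},{"dx":0,"dy":8,"dz":5,"twist":0,"jaw":-1},{"dx":0,"dy":8,"dz":5,"twist":0,"jaw":-1},{"dx":0,"dy":9,"dz":4,"twist":0,"jaw":-1},{"dx":0,"dy":9,"dz":3,"twist":0,"jaw":-1},{"dx":0,"dy":9,"dz":3,"twist":0,"jaw":-1},{"dx":0,"dy":9,"dz":3,"twist":0,"jaw":-1},{"dx":0,"dy":9,"dz":2,"twist":0,"jaw":-1},{"dx":0,"dy":9,"dz":1,"twist":0,"jaw":-1},{"dx":0,"dy":0,"dz":0,"twist":0,"jaw":-1}]'; python3 -m jog '[{"dx":0,"dy":5,"dz":1,"twist":0,"jaw":-1},{"dx":0,"dy":5,"dz":0,"twist":0,"jaw":-1},{"dx":0,"dy":3,"dz":0,"twist":0,"jaw":-1},{"dx":0,"dy":3,"dz":0,"twist":0,"jaw":-1},{"dx":0,"dy":0,"dz":0,"twist":0,"jaw":-1}]'
```

```text
clock: 8.85
tool_pos: [0.5628, 0.1421, 0.0714]
tool_rot: [-0.577, 0.409, -0.409, 0.577]
wrist_force: [0.1, -0.1, 0.4]
opening: -0.0
clock: 9.27
tool_pos: [0.5646, 0.1425, 0.0576]
tool_rot: [-0.576, 0.408, -0.41, 0.578]
wrist_force: [1.8, 0.2, 1.7]
opening: 0.0001
```

```bash
python3 -m jog '[{"dx":0,"dy":2,"dz":0,"twist":0,"jaw":-1},{"dx":0,"dy":2,"dz":0,"twist":0,"jaw":-1},{"dx":0,"dy":0,"dz":0,"twist":0,"jaw":-1}]';python3 -m jog '[{"dx":0,"dy":2,"dz":0,"twist":0,"jaw":-1},{"dx":0,"dy":0,"dz":0,"twist":0,"jaw":-1}]'
```

```text
clock: 9.52
tool_pos: [0.5647, 0.1425, 0.0559]
tool_rot: [-0.576, 0.408, -0.409, 0.577]
wrist_force: [-2.5, 0.1, 12.8]
opening: -0.0002
clock: 9.68
tool_pos: [0.5647, 0.1425, 0.0557]
tool_rot: [-0.577, 0.408, -0.409, 0.577]
wrist_force: [-7.5, -0.5, 21.5]
opening: -0.0002
```

The board is at its stop: z is 56 mm and the force has climbed to 21 N. Retreating, then checking.

```bash
python3 -m jog '[{"dx":0,"dy":-8,"dz":0,"twist":0,"jaw":-1},{"dx":0,"dy":-25,"dz":0,"twist":0,"jaw":-1},{"dx":0,"dy":-35,"dz":0,"twist":0,"jaw":-1},{"dx":0,"dy":-35,"dz":0,"twist":0,"jaw":-1},{"dx":0,"dy":-35,"dz":0,"twist":0,"jaw":-1},{"dx":0,"dy":-35,"dz":0,"twist":0,"jaw":-1},{"dx":0,"dy":-20,"dz":-20,"twist":0,"jaw":-1},{"dx":25,"dy":0,"dz":-25,"twist":0,"jaw":-1},{"dx":25,"dy":0,"dz":-25,"twist":0,"jaw":-1},{"dx":25,"dy":0,"dz":-25,"twist":0,"jaw":-1},{"dx":25,"dy":0,"dz":-25,"twist":0,"jaw":-1},{"dx":35,"dy":0,"dz":0,"twist":0,"jaw":-1},{"dx":35,"dy":0,"dz":0,"twist":0,"jaw":-1},{"dx":35,"dy":0,"dz":0,"twist":0,"jaw":-1},{"dx":0,"dy":0,"dz":0,"twist":0,"jaw":-1}]'; python3 look.py v9 scene top
python3 - <<'E'
from fit import *
q=np.load('q.npy')[:3]
for c in('scene','top'):
    p=cams.capture(c); print(c,'flat strip ends',[proj(p,board(q,0,.187,y)).round(0) for y in(.1,-.1)])
    for t in('board_push','board','pencup','gluestick','stapler'): print(t,[np.round(d['position'],3).tolist()+[round(d['score'],2)] for d in spotter.look_for(p,t)[:1]])
E
```

```text
clock: 10.93
tool_pos: [0.5186, -0.0963, 0.2437]
tool_rot: [0.577, -0.41, 0.411, -0.575]
wrist_force: [0.8, -0.4, 1.0]
opening: 0.0003
10.93 tcp [ 0.5186 -0.0963  0.2437] F [ 0.8 -0.4  1. ] op 0.0003
[[0.327, 0.0, 0.945], [-0.945, -0.003, 0.327], [0.003, -1.0, -0.001]]
delta paddle [-29.8 121.5  76.5]
scene [[0.568, -0.042, 0.115, 0.68]]
proj [304.3 255.5]
top [[0.483, 0.112, 0.056, 0.53]]
proj [346.7 221.6]
scene flat strip ends [array([410., 245.]), array([344., 274.])]
board_push [[0.488, 0.11, 0.057, 0.92]]
board [[0.49, 0.115, 0.056, 0.75]]
pencup [[0.367, 0.264, 0.07, 0.76]]
gluestick [[0.473, -0.135, 0.053, 0.72]]
stapler [[0.494, 0.311, 0.04, 0.67]]
top flat strip ends [array([259., 237.]), array([316., 217.])]
board_push [[0.483, 0.113, 0.059, 0.97]]
board [[0.487, 0.118, 0.055, 0.82]]
pencup [[0.347, 0.271, 0.044, 0.95]]
gluestick [[0.457, -0.139, 0.084, 0.62]]
stapler []
```

View pics/v9.png

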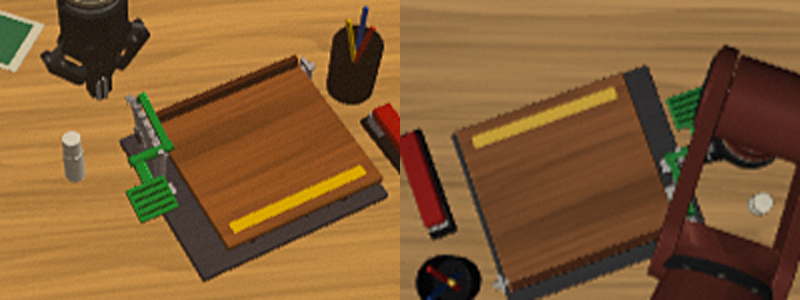

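The view shows the board flat. Its strip ends in the scene crop, (232,228) and (364,171), match the flat prediction of (228,228) and (360,170). The base's free-edge right corner is within 1 px of where it started, the paddle is still down, and the hand is clear.

```bash
python3 -c "
from plant import ticket; print(ticket.finish_job())"
```

```text
the job is handed in; nothing more can be done
None
```

The reading stand is folded flat and the job is handed in, at about 11 s on the robot's clock (limit 48 s).

- **Paddle:** I pressed it down with shut fingers to its stop. The force climbed from 8 to 23 N with no further travel, and the paddle stayed down about 12 mm after I lifted off.
- **Board:** I pushed it at the yellow strip along the arc until it stopped, with the fingertips at 56 mm and the force at 21 N. It met no tooth on the way.
- **Last checks:** The strip in the scene camera matched the predicted flat position. The networks put the board's face at 55–59 mm above the desk. The base's visible corner was within 1 px of where it started. The pen cup, stapler and glue stick look untouched, but I did not measure them before and after. The hand was well clear.
- **Disagreements:**
  - One move was refused for missing keys and resent.
  - My fit put the paddle about 1 cm farther out in x than the networks did, and the wrist camera agreed with the fit.
  - In the final top view the arm half hid the paddle and the network reported the board in its place, so the check that the paddle stayed down comes from the scene camera.
  - The network did not find the stapler in that top view, though it shows in the picture.

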